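Build the kiln firing tree and clamp it for carrying

ROBOT

A 6-joint arm with a two-finger parallel gripper is mounted at the origin on the work surface. World frame = base frame: x ahead of the robot, y to its left, z up, the work surface at z = 0. Lengths are in mm, angles in rad, forces in N, time in s.
With the tool pointing down it reaches from about 250 to 775 mm from the base axis. Payload 4 kg.
Tool frame: the origin (TCP) lies at the centre of the arm's flange, where the gripper is bolted on; the fingertips stand 199 mm ahead of it and the grasp point (between the pads) lies 180 mm ahead of it (arm.grasp_offset is the distance from the TCP to the grasp point, in mm); z points along the fingers, y is the line along which they close (so a half turn about z gives the same grasp; the last joint's range is limited). The gripper opens to 94 mm and grips with 3 to 60 N. Pads are 16 mm wide; open, the fingers measure 119 mm over their backs; the gripper's body (75 mm by 177 mm) begins 78 mm behind the grasp point.
Start: joints at [-1.238, 0.087, 1.371, -0, 1.684, -0.103], TCP at [232.169, -498.596, 404.706] pointing down, gripper open.
Joint ranges: [-3.1, 3.1], [-0.76, 2.03], [0.27, 2.55], [-1.08, 4.22], [0.17, 2.65], [-2.57, 2.57]. Speed limits (rad/s): [2.79, 2.79, 3.14, 3.14, 3.14, 3.14].

INTERFACE

Orientations are given as a unit quaternion [x, y, z, w].
In Python, from plant import arm, viewer, ticket gives the robot as it stands.
- The arm moves only by the shell command python3 -m jog 'ROWS' [OPENING] [FORCE]. ROWS is JSON, one flat list of numbers, 6 for each row, row after row: the shift along the world's x, y, z in m, then the turn, a rotation vector about the world's x, y, z in degrees. In form: [tx, ty, tz, rx, ry, rz, tx, ty, tz, rx, ry, rz, ...]. A call has 1 to 10 rows; each row shifts and turns the commanded pose from where the row before left it; what a row does not reach is not made up. A row lasts 1/10 s, in which the tool goes at most 50 mm and 8.59 degrees, less where a joint would pass 70% of its speed; a pose out of reach is approached as far as the arm can. A call with a gripper value outside its range is refused whole. OPENING is the opening, from 0 (shut) to 1 (fully open), set as the call begins (- or left out, the last holds). The fingers move at their own pace and stop on an object; FORCE is the grip in N (left out, the last holds). Time passes only in rows, so rows that do not move let the fingers close. It gives the time, the measured TCP pose, the force, the opening and the grip force at its end, in the units of the state.
- arm.get_state(): the state, without advancing time (a new reading comes with each control period).
- viewer.camera(name): name is "scene" or "top" or "wrist"; returns a dict with "img" (480x640x3 uint8, blue, green, red), "fx", "fy", "cx", "cy" (pixels), "origin" and "orientation" of the camera in the world; the wrist camera has in their place "tool_from_camera" (4x4, takes a point from camera to tool coordinates, whose origin is the TCP and whose axes are the flange's). Camera axes: x right, y down, z forward; pixel columns grow to the right and rows downward; lengths in mm; the calibration is good to about 2 mm. A picture is of the moment at which its call begins: read the wrist's pose just before it. There is no depth.
- ticket.finish_job(): hands the job in; it is judged then, once.
The state is a dict: "t": time; "joint_pos": joint angles; "joint_velocities": joint speeds; "joint_torque": joint torques, N m; "ee_pos": TCP position; "eef_rot": TCP orientation; "force": force on the tool from outside, world axes, zero at the start; "torque": the same for the moment, N m; "finger_gap": finger opening in mm; "gripper_force": force on a finger pad.
Only numpy, scipy, OpenCV 4.12 (cv2) and the standard library are available. Lean on these libraries where they do the work, as an engineer would, in place of code of your own. Each camera call takes 0.05 s, during which the arm holds its last target. There are 200 camera calls.

TASK

Build the firing tree on the blue carrying stand: swing the clamp lever up and back out of the way, thread every ceramic tier that is on the table over the steel post, the longest at the bottom and each next one shorter, then lift the brass collar off its wooden peg and put it on top of them, and set the green cap on the post, seated flat on the collar. Finally swing the lever down until its rubber foot rests on the cap, and let go; leave the other things on the table where they stand.

Things in the scene. Friction and masses are not known exactly. Their poses are not given: they have to be found in the camera images.
- stand: Fixed blue carrying stand with an upright steel post 16 mm thick, its chamfered tip 74 mm above the table. Origin: on the table, under the post's axis. Its +x axis points from the post to the lever's pillar. Base 20 mm thick, reaching from 50 mm behind the post (-x) to 150 mm in front (+x) and 50 mm to each side.
- post_foot (a point): Point on the post's axis at the base's top face, 20 mm above the table: the lowest layer rests here. Tiers laid across the lever (length along the stand's y) and parallel to each other leave the fingers, closing along the stand's x, room clear of the pins.
- lever (a joint): Angle of the clamp lever in rad: 0 = level over the post, growing as the grip end is lifted up and back over the pillar (1.57 = upright, stop at 2.0; lower stop -0.12). Starts between 0 and 0.35. A stiff hinge: it stays where it is left (about 0.14 N m to move, plus its 70 g).
- lever_hinge (a point): Centre of the lever's hinge, 110 mm from the post's axis along the stand's +x, 90 mm above the table; the hinge axis is the stand's y axis. The pillar's two cheeks are 36 mm wide over all, their near faces 101 mm from the post's axis, top 105 mm above the table.
- lever_grip (a point): Centre of the lever's red grip, a cross bar 24 mm thick and 28 mm long along the hinge axis. At lever angle 0 it lies 165 mm from the hinge towards and past the post (stand's -x) and 18 mm above the hinge. Pinched across its 28 mm length, it pivots between the fingers.
- lever_foot (a point): Lowest point of the lever's black rubber foot (round, 16 mm thick). At lever angle 0 it lies 110 mm from the hinge in the stand's -x, level with the hinge, so straight above the post.
- tier_xl: Terracotta-red ceramic tier, a flat oblong bar 176 mm long (its x axis) x 40 mm wide x 12 mm thick, about 170 g, with a vertical 20 mm through-bore in the middle and a steel pin (6 mm thick, standing 10 mm above the bar) 5 mm from each end. Origin: centre of the bore at the bar's underside. May be absent.
- tier_l: White ceramic tier, a flat oblong bar 144 mm long (its x axis) x 40 mm wide x 12 mm thick, about 140 g, with a vertical 20 mm through-bore in the middle and a steel pin (6 mm thick, standing 10 mm above the bar) 5 mm from each end. Origin: centre of the bore at the bar's underside. May be absent.
- tier_m: Blue ceramic tier, a flat oblong bar 110 mm long (its x axis) x 40 mm wide x 12 mm thick, about 110 g, with a vertical 20 mm through-bore in the middle and a steel pin (6 mm thick, standing 10 mm above the bar) 5 mm from each end. Origin: centre of the bore at the bar's underside. May be absent.
- tier_s: Yellow ceramic tier, a flat oblong bar 78 mm long (its x axis) x 40 mm wide x 12 mm thick, about 80 g, with a vertical 20 mm through-bore in the middle and a steel pin (6 mm thick, standing 10 mm above the bar) 5 mm from each end. Origin: centre of the bore at the bar's underside. May be absent.
- peg: Fixed wooden storage peg: round foot of 60 mm, 32 mm column with its shoulder 40 mm above the table, and on it a 15 mm thick steel pin up to 75 mm above the table. Origin: on its axis at the table.
- collar: Flat brass ring, 52 mm outside, 20 mm bore, 10 mm thick, 80 g; at the start it hangs flat on the peg's shoulder, the pin through it. Origin: centre of its underside.
- cap: Green round cap, 52 mm in diameter, 30 mm high, 120 g, with a 20 mm bore, 22 mm deep, open at the bottom. Stands on the table bore down. Origin: centre of its underside.
- cap_top (a point): Centre of the cap's flat top, 30 mm above its underside.
- pot: Bystander: terracotta pot, 110 mm wide, 100 mm high. Origin under its centre.
- bowl: Bystander: buff bowl, 120 mm wide, 50 mm high. Origin under its centre.
- mug: Bystander: blue mug, 80 mm wide, 90 mm high. Origin under its centre.
- brush: Bystander: flat brush, 200 mm long, lying. Origin under its centre.
- rib: Bystander: flat wooden rib, 110 x 50 x 8 mm. Origin under its centre.
- spoon: Bystander: spoon, 200 mm long, lying. Origin under its centre.
There are look-alikes about, which are no part of the job. Of the things shaped like the cap, the green one is meant. Several things have the shape of the stand; the one meant has the colours described above.

How it is judged:
By the outcome, as a careful person would: the job done as asked, in the order asked, and still so for the second after the job is handed in, with the robot touching nothing.
Of tier_xl, tier_l, tier_m, tier_s only 2 to 3 are there at a start; the rules pass over those that are not, and their reading is None.
At some moment in a run one of tier_xl, tier_l, tier_m, tier_s, cap may be knocked a few centimetres aside while the robot is not near it.
Once in a run the grip may slacken for a moment while it holds something.
It also fails if it takes over 208 s, if anything falls off the work surface, if the arm or the gripper's body presses on something with over 40 N, if the wrist force passes 120 N, or if a joint passes its speed limit or range.

## Working session

There is one attempt and no reset: what is moved stays moved. The work goes in short steps, Python scripts to look and compute and a shell command to move; the robot and the scene stay as the last step left them, time stands still between calls to the robot, and variables do not carry over. Pictures are saved under pics/ and viewed, at most 14 in all, crops included, and the job is handed in when it is done.

```bash
ls; mkdir -p pics; python3 - <<'E'
from plant import arm, viewer
import cv2
print(arm.get_state())
for n in ("scene","top"):
    c=viewer.camera(n); cv2.imwrite(f"pics/{n}0.png",c["img"]); print({k:v for k,v in c.items() if k!="img"})
c=viewer.camera("wrist"); print(c["tool_from_camera"],c["fx"],c["cx"],c["cy"])
E
```

```text
pics
{'t': 0.0, 'joint_pos': array([-1.23809783e+00,  8.79038413e-02,  1.37223765e+00,  2.39294593e-05,
        1.68360291e+00, -1.03087863e-01]), 'joint_velocities': array([ 0.0005757 , -0.00057802, -0.00138392, -0.00183481,  0.0008735 ,
       -0.00109351]), 'joint_torque': array([-2.53974504e-04, -3.40187895e+01, -3.02429903e+01,  7.19114835e-02,
        3.30451818e-02, -1.67398503e-04]), 'ee_pos': array([ 232.13253453, -498.47656449,  403.5401096 ]), 'eef_rot': array([ 9.76354200e-01,  2.16174278e-01, -1.11433134e-04, -1.07015439e-03]), 'force': array([-0.77417449,  0.39174199, -1.02889516]), 'torque': array([-0.00395993,  0.00144707, -0.03556998]), 'gripper_force': 0.0, 'finger_gap': 94.13398014849909}
{'fx': 523.4259131888832, 'fy': 523.4259131888832, 'cx': 315.78829598202924, 'cy': 244.09058256024127, 'origin': array([1153.75639729,  690.77982776,  872.4347367 ]), 'orientation': array([ 0.32391015,  0.83769223, -0.40627029, -0.16822126])}
{'fx': 447.36361724518173, 'fy': 447.36361724518173, 'cx': 321.1251730892057, 'cy': 244.68756838109755, 'origin': array([ 290.41820552,  -37.92213066, 1221.16995201]), 'orientation': array([ 0.71234461, -0.6968552 ,  0.0512086 , -0.06584575])}
[[-3.19953320e-04 -9.71756833e-01 -2.35984225e-01  6.83193595e+01]
 [ 9.99999923e-01 -2.57125059e-04 -2.97012488e-04  3.78754040e-02]
 [ 2.27946457e-04 -2.35984301e-01  9.71756841e-01  1.85286993e+01]
 [ 0.00000000e+00  0.00000000e+00  0.00000000e+00  1.00000000e+00]] 360.4411320603376 318.3818107648698 236.83039329512567
```

View pics/top0.png

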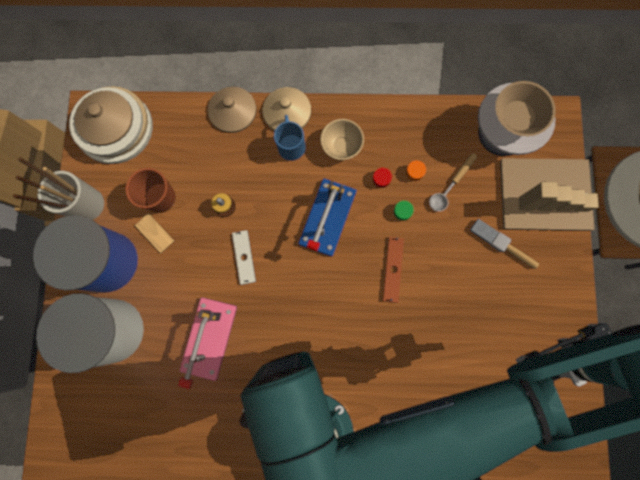

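View pics/scene0.png

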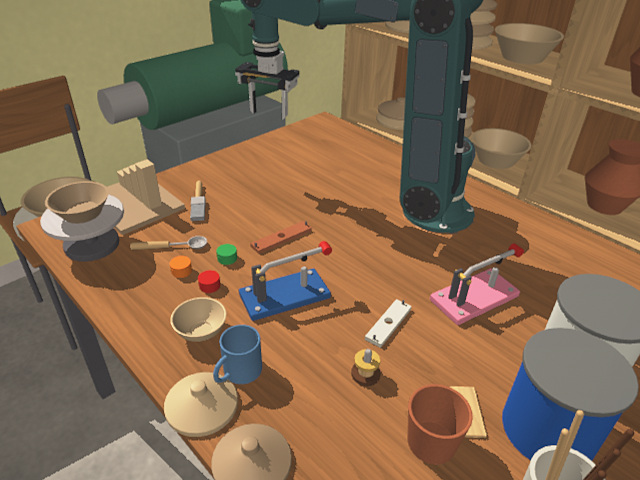

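The two views show:
- **Stands:** blue stand at top (327,217) and pink stand at (208,340). The blue one with the red grip is meant.
- **Caps:** red (382,177), orange (416,170) and green (403,210). Green is meant.
- **Tiers:** only the terracotta one (394,269) and the white one (244,257).
- **Peg with collar:** (221,205).

Next I'll measure by colour segmentation.

```bash
cat > h.py <<'E'
import numpy as np, cv2
from scipy.spatial.transform import Rotation as R
from plant import arm, viewer
def cam(name):
    s=arm.get_state(); c=viewer.camera(name)
    if name=="wrist":
        T=np.array(c["tool_from_camera"]); Rt=R.from_quat(s["eef_rot"]).as_matrix()
        c["R"]=Rt@T[:3,:3]; c["o"]=Rt@T[:3,3]+s["ee_pos"]
    else: c["R"]=R.from_quat(c["orientation"]).as_matrix(); c["o"]=np.array(c["origin"])
    return c
def ray(c,u,v,z):
    d=c["R"]@np.array([(u-c["cx"])/c["fx"],(v-c["cy"])/c["fy"],1.])
    return c["o"]+d*(z-c["o"][2])/d[2]
def proj(c,p):
    q=c["R"].T@(np.asarray(p,float)-c["o"]); return np.array([c["fx"]*q[0]/q[2]+c["cx"],c["fy"]*q[1]/q[2]+c["cy"]])
def blob(c,lo,hi,z,box=None,minA=30):
    hsv=cv2.cvtColor(c["img"],cv2.COLOR_BGR2HSV); m=cv2.inRange(hsv,lo,hi)
    if box: k=np.zeros_like(m); k[box[1]:box[3],box[0]:box[2]]=255; m&=k
    n,l,st,ce=cv2.connectedComponentsWithStats(m); out=[]
    for i in range(1,n):
        if st[i,4]<minA: continue
        ys,xs=np.where(l==i); P=np.array([ray(c,x,y,z)[:2] for x,y in zip(xs,ys)],np.float32)
        r=cv2.minAreaRect(P); out.append((st[i,4],ce[i].round(1),P.mean(0).round(1),np.round(r[0],1),np.round(r[1],1),round(r[2],1)))
    return out
def tcp():
    s=arm.get_state(); r=R.from_quat(s["eef_rot"]).as_matrix()
    return s["t"],s["ee_pos"].round(1),(s["ee_pos"]+r[:,2]*180).round(1),"yaxis deg",np.degrees(np.arctan2(r[1,1],r[0,1])).round(2),"tilt",r[:,2].round(3),s["finger_gap"].round(1),s["gripper_force"],s["force"].round(1)
E
python3 - <<'E'
from h import *
c=cam("top")
for n,a in dict(xl=((0,90,60),(12,255,255),12,(375,225,415,310)),l=((0,0,130),(180,60,255),12,(225,220,265,295)),base=((100,120,60),(125,255,255),20,(290,170,365,265)),cap=((50,100,50),(85,255,255),30,(385,190,425,230)),grip=((0,180,100),(6,255,255),115,(300,230,330,260)),collar=((20,110,110),(32,255,255),50,(205,190,240,220))).items():
    print(n,*blob(c,*a),sep="\n  ")
im=cv2.resize(c["img"][150:310,200:440],None,fx=3.3,fy=3.3,interpolation=cv2.INTER_CUBIC); cv2.imwrite("pics/crop1.png",im)
print(tcp())
E
```

```text
xl
  (np.int32(1130), array([392.9, 269.3]), array([ 429.2, -206.3], dtype=float32), array([ 429.5, -205.2]), array([ 59.2, 180.9]), 83.4)
l
  (np.int32(756), array([243.4, 257.2]), array([453.7, 201.5], dtype=float32), array([454.6, 201.8]), array([143.4,  42.5]), 12.0)
base
  (np.int32(637), array([315.5, 213.4]), array([578.5,   7. ], dtype=float32), array([580.4,   5.4]), array([ 32.1, 196. ]), 70.8)
  (np.int32(1017), array([335.3, 221.3]), array([557.2, -48.1], dtype=float32), array([561.8, -48.3]), array([ 47.3, 196.4]), 71.1)
cap
  (np.int32(279), array([403.1, 210. ]), array([ 590. , -232.1], dtype=float32), array([ 589.9, -231.8]), array([46.2, 51.6]), 46.1)
grip
  (np.int32(61), array([312.7, 245.2]), array([473.6,   8.4], dtype=float32), array([473.5,   9.1]), array([22.6, 18.1]), 65.1)
collar
  (np.int32(169), array([222. , 203.1]), array([594.9, 259.8], dtype=float32), array([596.3, 261.3]), array([47.5, 46.3]), 3.6)Traceback (most recent call last):
  File "<stdin>", line 6, in <module>
  File "h.py", line 27, in tcp
    return s["t"],s["ee_pos"].round(1),(s["ee_pos"]+r[:,2]*180).round(1),"yaxis deg",np.degrees(np.arctan2(r[1,1],r[0,1])).round(2),"tilt",r[:,2].round(3),s["finger_gap"].round(1),s["gripper_force"],s["force"].round(1)
                                                                                                                                                           ^^^^^^^^^^^^^^^^^^^^^
AttributeError: 'float' object has no attribute 'round'
```

View pics/crop1.png

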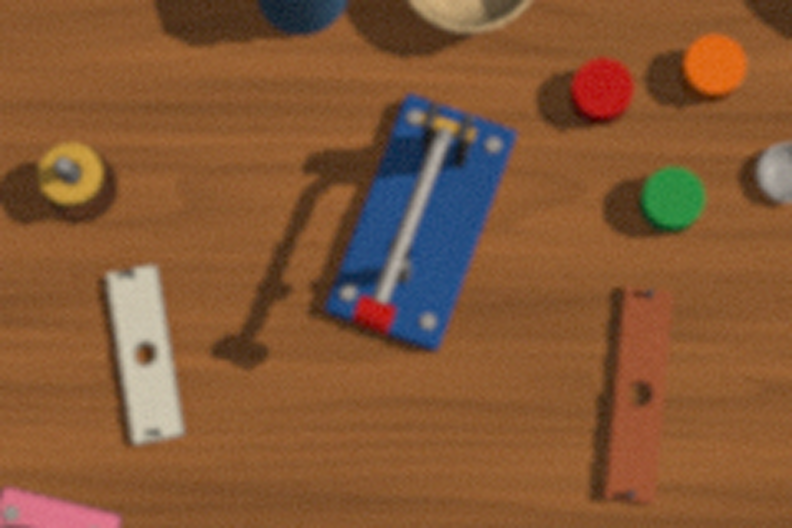

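The crop confirms these:
- Blue stand with red grip, crop corners (408,96), (518,130), (437,350) and (326,312).
- Green cap (673,198), as opposed to red (602,89) and orange (715,65).
- Bores: terracotta (642,392) and white (146,352).
- Brass collar (70,174).

```bash
sed -i 's/s\["finger_gap"\].round(1)/round(float(s["finger_gap"]),1)/; s/s\["force"\].round(1)/np.round(s["force"],1)/' h.py
cat >> h.py <<'E'
def grip_pt(post,ax,t):
    h=np.array([*(post+110*ax),90.]); k=165*np.cos(t)-18*np.sin(t)
    return np.array([h[0]-k*ax[0],h[1]-k*ax[1],90+18*np.cos(t)+165*np.sin(t)])
E
python3 - <<'E'
from h import *
c=cam("top"); s=cam("scene")
P=[ray(c,200+x/3.3,150+y/3.3,20)[:2] for x,y in [(408,96),(518,130),(437,350),(326,312)]]
P=np.array(P); print(P.round(1),np.linalg.norm(P-np.roll(P,1,0),axis=1).round(1))
ce=P.mean(0); ax=(P[0]+P[1]-P[2]-P[3]); ax/=np.linalg.norm(ax); post=ce-50*ax
print("post",post.round(1),"ax deg",np.degrees(np.arctan2(ax[1],ax[0])))
print("post tip proj",proj(c,[*post,74]),proj(s,[*post,74]))
g=blob(s,(0,180,100),(6,255,255),115,(315,235,340,262)); gt=blob(c,(0,180,100),(6,255,255),115,(300,230,330,260))
print([x[1] for x in g],[x[1] for x in gt])
for t in np.arange(0,.4,.05): p=grip_pt(post,ax,t); print(round(t,2),p.round(0),proj(c,p).round(1),proj(s,p).round(1))
for n,x,y in (("xl",642,392),("l",146,352)): print(n,ray(c,200+x/3.3,150+y/3.3,12).round(1))
print(tcp())
E
```

```text
[[ 676.8  -13.2]
 [ 648.7 -106.4]
 [ 460.5  -41.9]
 [ 490.2   50.3]] [197.1  97.3 199.   96.9]
post [521.7 -11.7] ax deg -18.85657769967511
post tip proj [321.42398268 229.7254751 ] [303.73046502 265.57335283]
[array([325.3, 247.3])] [array([312.9, 245.3])]
0.0 [470.   6. 108.] [313.7 247.2] [325.3 248.7]
0.05 [471.   6. 116.] [313.7 246.2] [325.  246.1]
0.1 [472.   5. 124.] [313.8 245.1] [324.5 243.5]
0.15 [474.   5. 132.] [313.9 243.9] [323.8 240.9]
0.2 [476.   4. 140.] [314.2 242.4] [323.  238.4]
0.25 [479.   3. 148.] [314.4 240.9] [322.1 236. ]
0.3 [482.   2. 156.] [314.8 239.1] [320.9 233.6]
0.35 [485.   1. 163.] [315.2 237.2] [319.6 231.3]
xl [ 430.3 -210.8   12. ]
l [454.9 199.3  12. ]
(0.3, array([ 232.2, -498.6,  404.3]), array([ 232.1, -498.4,  224.3]), 'yaxis deg', np.float64(-65.03), 'tilt', array([-0.   ,  0.001, -1.   ]), 93.9, 0.0, array([ 0.2, -0.1, -0. ]))
```

```bash
python3 -m jog '[0.02,0.042,0.002,0,0,-4,0.02,0.042,0.002,0,0,-4,0.02,0.042,0.002,0,0,-4,0.02,0.042,0.002,0,0,-4,0.02,0.042,0.002,0,0,-4,0.02,0.042,0.002,0,0,-4,0.02,0.042,0.002,0,0,-4,0.02,0.042,0.002,0,0,-4,0.02,0.042,0.002,0,0,-4,0.02,0.042,0.002,0,0,-4]' 1
python3 -m jog '[0.02,0.042,0,0,0,-4,0.019,0.042,0,0,0,0,0,0,0,0,0,0,0,0,0,0,0,0]'
python3 - <<'E'
from h import *
print(tcp()); c=cam("wrist"); cv2.imwrite("pics/w1.png",c["img"])
ax=np.array([np.cos(np.radians(-18.86)),np.sin(np.radians(-18.86))]); post=np.array([521.7,-11.7])
print("grip",proj(c,grip_pt(post,ax,.04)),"post",proj(c,[*post,74]),"base corners",[proj(c,[*(post+a*ax+b*np.array([-ax[1],ax[0]])),20]).round(0) for a in(-50,150) for b in (-50,50)])
E
```

```text
t: 1.3
ee_pos: [432.4, -76.7, 425.1]
eef_rot: [0.991, -0.132, 0.0, 0.0]
force: [0.5, -1.3, -0.3]
finger_gap: 93.9
gripper_force: 0.0
t: 1.7
ee_pos: [471.3, 6.2, 424.4]
eef_rot: [0.986, -0.164, -0.0, 0.0]
force: [-0.8, -0.4, -0.9]
finger_gap: 93.9
gripper_force: 0.0
(1.7, array([471.3,   6.2, 424.4]), array([471.1,   6.1, 244.4]), 'yaxis deg', np.float64(-108.88), 'tilt', array([-0.001, -0.001, -1.   ]), 93.9, 0.0, array([-0.8, -0.4, -0.9]))
grip [319.02235449 234.39694902] post [318.87867265 165.79000652] base corners [array([365., 211.]), array([273., 211.]), array([371.,   3.]), array([266.,   3.])]
```

View pics/w1.png

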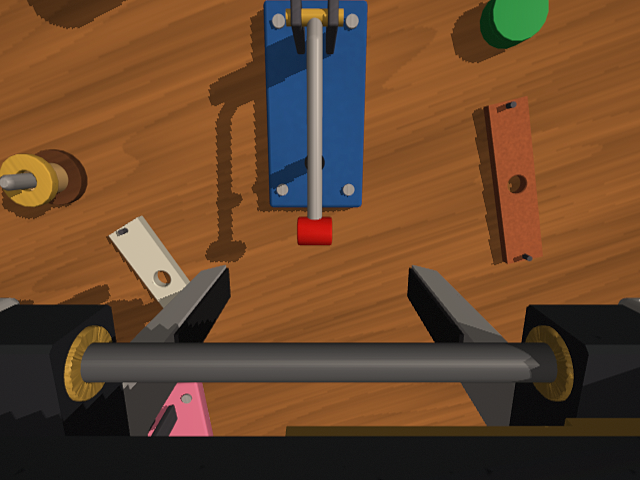

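The lever grip is at pixel (315,231), 3–4 px from the prediction. The base corners at (268,206) and (362,206) are off by the same few mm, so I'm shifting the stand estimate to post ≈ (527,-9). Going down to pinch the grip.

```bash
python3 -m jog '[0.005,0.0025,-0.02,0,0,0,0,0,-0.03,0,0,0,0,0,-0.03,0,0,0,0,0,-0.03,0,0,0,0,0,-0.02,0,0,0,0,0,0,0,0,0]' 0.5
python3 -m jog '[0,0,0,0,0,0,0,0,0,0,0,0,0,0,0,0,0,0,0,0,0,0,0,0,0,0,0,0,0,0,0,0,0,0,0,0,0,0,0,0,0,0,0,0,0,0,0,0]' 0 25
python3 - <<'E'
from h import *
print(tcp())
ax=np.array([np.cos(np.radians(-18.86)),np.sin(np.radians(-18.86))]); post=np.array([526.8,-9.2])
g=np.array([grip_pt(post,ax,t) for t in np.arange(0.04,1.95,.12)])
print(np.c_[g.round(1),np.vstack([[0,0,0],np.diff(g,axis=0)]).round(1)])
E
```

```text
t: 2.35
ee_pos: [474.6, 6.2, 291.4]
eef_rot: [0.986, -0.167, -0.004, 0.0]
force: [-0.7, -0.7, -0.7]
finger_gap: 49.7
gripper_force: 0.0
t: 3.15
ee_pos: [476.7, 7.8, 295.3]
eef_rot: [0.986, -0.165, 0.001, 0.0]
force: [3.7, -1.3, 2.2]
finger_gap: 27.7
gripper_force: 25.0
(3.15, array([476.7,   7.8, 295.3]), array([477.1,   7.7, 115.3]), 'yaxis deg', np.float64(-109.02), 'tilt', array([ 0.003, -0.001, -1.   ]), 27.7, 24.999854564666748, array([ 3.7, -1.3,  2.2]))
[[475.6   8.3 114.6   0.    0.    0. ]
 [479.5   7.  134.1   3.9  -1.3  19.5]
 [485.5   4.9 152.9   6.1  -2.1  18.8]
 [493.7   2.1 170.8   8.2  -2.8  17.9]
 [503.9  -1.4 187.6  10.1  -3.5  16.8]
 [515.8  -5.5 203.   12.   -4.1  15.4]
 [529.5 -10.1 216.7  13.6  -4.7  13.7]
 [544.5 -15.3 228.6  15.1  -5.2  11.9]
 [560.9 -20.8 238.6  16.3  -5.6   9.9]
 [578.2 -26.8 246.4  17.3  -5.9   7.8]
 [596.3 -32.9 251.9  18.1  -6.2   5.5]
 [614.9 -39.3 255.1  18.6  -6.4   3.2]
 [633.7 -45.7 256.   18.8  -6.4   0.8]
 [652.5 -52.1 254.4  18.8  -6.4  -1.5]
 [670.9 -58.4 250.5  18.5  -6.3  -3.9]
 [688.8 -64.6 244.3  17.9  -6.1  -6.2]]
```

```bash
python3 -m jog '[0.0039,-0.0013,0.0195,0,0,0,0.0061,-0.0021,0.0188,0,0,0,0.0082,-0.0028,0.0179,0,0,0,0.0101,-0.0035,0.0168,0,0,0,0.012,-0.0041,0.0154,0,0,0,0.0136,-0.0047,0.0137,0,0,0,0.0151,-0.0052,0.0119,0,0,0,0,0,0,0,0,0]'
python3 -m jog '[0.0163,-0.0056,0.0099,0,0,0,0.0173,-0.0059,0.0078,0,0,0,0.0181,-0.0062,0.0055,0,0,0,0.0186,-0.0064,0.0032,0,0,0,0.0188,-0.0064,0.0008,0,0,0,0.0188,-0.0064,-0.0015,0,0,0,0.0185,-0.0063,-0.0039,0,0,0,0.0179,-0.0061,-0.0062,0,0,0,0,0,0,0,0,0,0,0,0,0,0,0]'
python3 -c "
from h import *
print(tcp())"
```

```text
t: 3.95
ee_pos: [545.8, -15.9, 408.4]
eef_rot: [0.986, -0.165, -0.001, -0.0]
force: [-0.6, 0.9, 2.5]
finger_gap: 28.2
gripper_force: 25.0
t: 4.95
ee_pos: [689.6, -65.1, 424.3]
eef_rot: [0.986, -0.165, 0.001, 0.0]
force: [0.9, -0.7, 3.0]
finger_gap: 27.4
gripper_force: 25.0
(4.95, array([689.6, -65.1, 424.3]), array([689.8, -65.2, 244.3]), 'yaxis deg', np.float64(-109.04), 'tilt', array([ 0.001, -0.   , -1.   ]), 27.4, 25.00219166278839, array([ 0.9, -0.7,  3. ]))
```

```bash
python3 -m jog '[0,0,0,0,0,0,0,0,0,0,0,0,0,0,0,0,0,0,0,0,0.02,0,0,0,0,0,0.03,0,0,0,-0.02,0.007,0,0,0,0,-0.04,0.014,0,0,0,0,-0.045,0.015,-0.01,0,0,0,-0.045,0.015,-0.02,0,0,0,-0.045,0.015,-0.02,0,0,0]' 1
python3 -m jog '[-0.018,0.006,0,0,0,0,0,0,0,0,0,0,0,0,0,0,0,0,0,0,0,0,0,0]'
cat > w.py <<'E'
import sys
from h import *
print(tcp()); c=cam("wrist"); cv2.imwrite(sys.argv[1],c["img"])
import pickle; pickle.dump({k:c[k] for k in("R","o","fx","fy","cx","cy")},open(sys.argv[1]+".pkl","wb"))
E
python3 w.py pics/w2.png
python3 -m jog '[-0.008,-0.036,0,0,0,3.2,-0.008,-0.036,0,0,0,3.2,-0.008,-0.036,0,0,0,3.2,-0.008,-0.036,0,0,0,3.2,-0.008,-0.036,0,0,0,3.2,-0.008,-0.036,0,0,0,3.2,0,0,0,0,0,0,0,0,0,0,0,0]'
python3 w.py pics/w3.png
python3 -c "
import cv2
a=cv2.imread('pics/w2.png')[0:330,120:520];b=cv2.imread('pics/w3.png')[0:330,120:520]
cv2.imwrite('pics/w23.png',cv2.hconcat([a,b]))"
```

```text
t: 5.95
ee_pos: [494.8, 0.6, 424.8]
eef_rot: [0.986, -0.165, 0.0, -0.0]
force: [-0.1, 0.4, 0.7]
finger_gap: 94.0
gripper_force: 0.0
t: 6.35
ee_pos: [480.0, 5.7, 426.2]
eef_rot: [0.986, -0.165, 0.001, 0.0]
force: [0.3, 1.0, -0.0]
finger_gap: 94.1
gripper_force: 0.0
(6.35, array([480. ,   5.7, 426.2]), array([480.4,   5.6, 246.2]), 'yaxis deg', np.float64(-109.05), 'tilt', array([ 0.002, -0.   , -1.   ]), 94.1, 0.0, array([ 0.3,  1. , -0. ]))
t: 7.2
ee_pos: [431.6, -211.2, 425.3]
eef_rot: [1.0, 0.0, -0.0, -0.0]
force: [0.4, 0.6, -0.4]
finger_gap: 93.7
gripper_force: 0.0
(7.2, array([ 431.6, -211.2,  425.3]), array([ 431.6, -211.1,  245.3]), 'yaxis deg', np.float64(-89.99), 'tilt', array([-0.   ,  0.001, -1.   ]), 93.7, 0.0, array([ 0.4,  0.6, -0.4]))
```

View pics/w23.png

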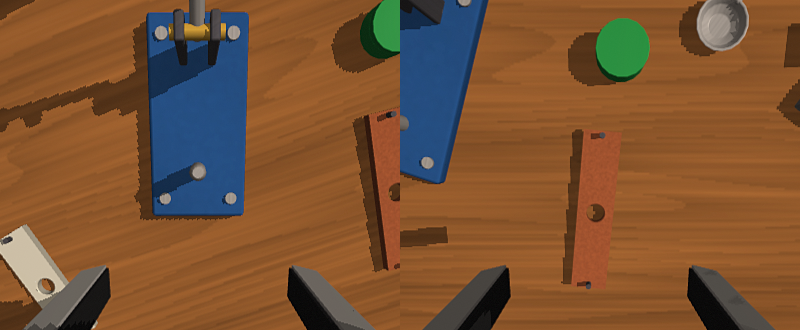

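Lever is back. Post tip at full-image (318,170). Terracotta bore at (316,212), bar ends at about (323,131) and (309,285).

```bash
python3 - <<'E'
from h import *
import pickle
a=pickle.load(open("pics/w2.png.pkl","rb")); b=pickle.load(open("pics/w3.png.pkl","rb"))
im=cv2.imread("pics/w2.png"); 
print("post",ray(a,318,170,74), "corners", [ray(a,x,y,20).round(1) for x,y in((273,213),(362,213),(269,13),(368,11))])
P=[ray(b,u,v,12)[:2] for u,v in((316,212),(323.5,130.5),(309.5,284.5))]
d=P[1]-P[2]; print(P,np.linalg.norm(d),np.degrees(np.arctan2(d[1],d[0])))
b["img"]=cv2.imread("pics/w3.png"); print(blob(b,(0,90,60),(12,255,255),12,(280,120,350,292),200))
E
```

```text
post [528.00452891 -10.24823553  74.        ] corners [array([497.7,  52.2,  20. ]), array([466.1, -39.5,  20. ]), array([681.4, -13.3,  20. ]), array([ 651.9, -103.9,   20. ])]
[array([ 432.26380553, -208.13576896]), array([ 519.0260544 , -216.17744316]), array([ 346.79976433, -200.4144873 ])] 172.94613546014506 -5.229408439738244
[(np.int32(5604), array([315.1, 207.2]), array([ 436.1, -207. ], dtype=float32), array([ 430.4, -206.5]), array([ 41.2, 179.3]), 84.7)]
```

```bash
python3 -m jog '[0.001,0.003,-0.04,0,0,-5.3,0,0,-0.045,0,0,0,0,0,-0.045,0,0,0,0,0,-0.045,0,0,0,0,0,-0.03,0,0,0,0,0,-0.018,0,0,0,0,0,0,0,0,0,0,0,0,0,0,0]' 0.7
python3 -m jog '[0,0,0,0,0,0,0,0,0,0,0,0,0,0,0,0,0,0,0,0,0,0,0,0,0,0,0,0,0,0,0,0,0,0,0,0,0,0,0,0,0,0]' 0 40
python3 -m jog '[0,0,0.02,0,0,0,0,0,0.03,0,0,0,0,0,0.04,0,0,0,0,0,0,0,0,0,0,0,0,0,0,0]'
python3 w.py pics/w4.png
```

```text
t: 8.05
ee_pos: [432.7, -206.0, 202.5]
eef_rot: [0.999, -0.044, 0.0, -0.0]
force: [0.9, 0.7, -0.2]
finger_gap: 66.0
gripper_force: 0.0
t: 8.75
ee_pos: [432.1, -207.0, 202.8]
eef_rot: [0.999, -0.045, 0.0, 0.0]
force: [0.9, 1.2, 2.4]
finger_gap: 39.6
gripper_force: 40.0
t: 9.25
ee_pos: [432.1, -207.1, 292.7]
eef_rot: [0.999, -0.045, 0.001, 0.0]
force: [0.4, 0.7, -2.7]
finger_gap: 39.5
gripper_force: 40.0
(9.25, array([ 432.1, -207.1,  292.7]), array([ 432.2, -207.2,  112.7]), 'yaxis deg', np.float64(-95.14), 'tilt', array([ 0.001, -0.001, -1.   ]), 39.5, 39.99476194381714, array([ 0.4,  0.7, -2.7]))
```

View pics/w4.png

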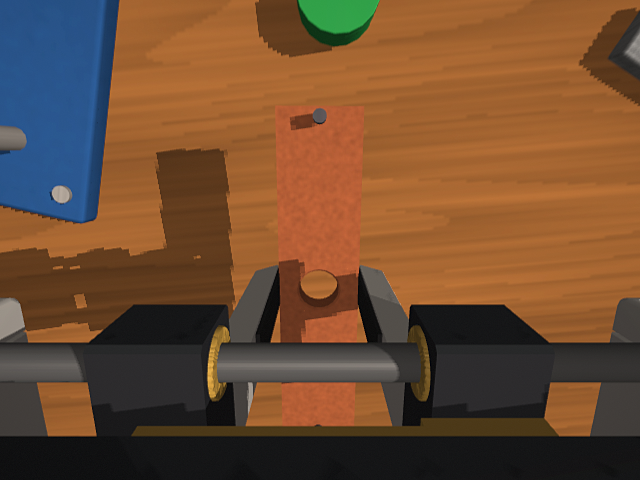

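Bar held level. Bore at (319,284), far end at (320,106).

```bash
python3 - <<'E'
from h import *
import pickle
a=pickle.load(open("pics/w4.png.pkl","rb")); g=np.array([432.2,-207.2]); s=arm.get_state()
y=np.radians(-95.14); Y=np.array([np.cos(y),np.sin(y)]); X=np.array([-Y[1]*-1*-1,Y[0]]); X=np.array([-Y[1],Y[0]])
p=ray(a,319,284,102)[:2]; e=ray(a,320,106,102)[:2]
print(X,"bore rel tool x,y",(p-g)@X,(p-g)@Y,"end",(e-g)@X,(e-g)@Y)
E
```

```text
[ 0.99597876 -0.08958964] bore rel tool x,y 1.8751966989693334 0.1813491908980707 end 87.36828455812869 0.6236568440097296
```

```bash
python3 -m jog '[0,0,0.04,0,0,7.6,0.0106,0.0218,0,0,0,7.6,0.0106,0.0218,0,0,0,7.6,0.0106,0.0218,0,0,0,7.6,0.0106,0.0218,0,0,0,7.6,0.0106,0.0218,0,0,0,7.6,0.0106,0.0218,0,0,0,7.6,0.0106,0.0218,0,0,0,7.6,0.0106,0.0218,0,0,0,7.6,0.0108,0.0221,0,0,0,7.6]'
python3 -m jog '[0,0,-0.015,0,0,0,0,0,-0.015,0,0,0,0,0,0,0,0,0,0,0,0,0,0,0]'
python3 w.py pics/w5.png
```

```text
t: 10.3
ee_pos: [527.5, -9.5, 329.3]
eef_rot: [0.813, 0.582, -0.002, -0.002]
force: [0.2, 0.6, -0.9]
finger_gap: 39.7
gripper_force: 40.0
t: 10.7
ee_pos: [527.0, -11.3, 300.6]
eef_rot: [0.815, 0.579, -0.001, -0.001]
force: [0.4, 0.3, -2.3]
finger_gap: 39.3
gripper_force: 40.0
(10.7, array([527. , -11.3, 300.6]), array([526.3, -11.2, 120.6]), 'yaxis deg', np.float64(-19.25), 'tilt', array([-0.004,  0.   , -1.   ]), 39.3, 39.99485492706299, array([ 0.4,  0.3, -2.3]))
```

View pics/w5.png

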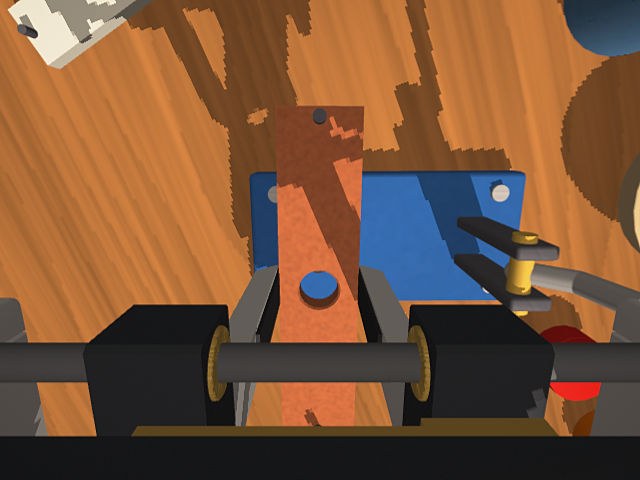

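```bash
python3 -m jog '[0.001,0,-0.01,0,0,0,0,0,-0.01,0,0,0,0,0,-0.005,0,0,0,0,0,-0.004,0,0,0,0,0,-0.004,0,0,0,0,0,-0.002,0,0,0,0,0,0,0,0,0,0,0,0,0,0,0]'
python3 -c "
from h import *
print(tcp())"
```

```text
t: 11.55
ee_pos: [528.3, -10.1, 266.8]
eef_rot: [0.815, 0.58, -0.0, -0.001]
force: [-2.2, 3.0, -2.5]
finger_gap: 39.9
gripper_force: 40.0
(11.55, array([528.3, -10.1, 266.8]), array([528. ,  -9.9,  86.8]), 'yaxis deg', np.float64(-19.12), 'tilt', array([-0.002,  0.001, -1.   ]), 39.9, 39.99479591846466, array([-2.2,  3. , -2.5]))
```

```bash
python3 -m jog '[0,0,-0.012,0,0,0,0,0,-0.012,0,0,0,0,0,-0.01,0,0,0,0,0,-0.006,0,0,0,0,0,-0.003,0,0,0,0,0,0,0,0,0,0,0,0,0,0,0]'
python3 -c "
from h import *
print(tcp())"
```

```text
t: 12.25
ee_pos: [528.3, -10.1, 223.7]
eef_rot: [0.815, 0.58, -0.0, -0.001]
force: [-2.8, 4.5, -3.3]
finger_gap: 39.4
gripper_force: 40.0
(12.25, array([528.3, -10.1, 223.7]), array([528. ,  -9.9,  43.7]), 'yaxis deg', np.float64(-19.13), 'tilt', array([-0.002,  0.001, -1.   ]), 39.4, 39.99518573284149, array([-2.8,  4.5, -3.3]))
```

```bash
python3 -m jog '[0,0,-0.001,0,0,0,0,0,0,0,0,0,0,0,0,0,0,0,0,0,0,0,0,0]' 0.64
python3 -m jog '[0,0,0.03,0,0,0,0,0,0.04,0,0,0,-0.01,0.026,0.04,0,0,-7.4,-0.01,0.026,0.04,0,0,-7.4,-0.009,0.026,0.03,0,0,-7.4,-0.009,0.026,0.02,0,0,-7.4,-0.009,0.026,0,0,0,-7.4,-0.009,0.026,0,0,0,-7.4,-0.009,0.026,0,0,0,-7.4,-0.009,0.026,0,0,0,-7.4]' 1
python3 -m jog '[0,0,0,0,0,0,0,0,0,0,0,0]'
python3 w.py pics/w6.png
```

```text
t: 12.65
ee_pos: [529.2, -10.9, 224.2]
eef_rot: [0.815, 0.58, 0.001, 0.001]
force: [-0.5, 0.4, -0.0]
finger_gap: 59.6
gripper_force: 0.0
t: 13.65
ee_pos: [454.3, 198.4, 424.1]
eef_rot: [0.995, 0.099, 0.001, 0.0]
force: [0.3, 0.1, 0.0]
finger_gap: 94.2
gripper_force: 0.0
t: 13.85
ee_pos: [454.7, 197.6, 423.8]
eef_rot: [0.995, 0.103, 0.001, 0.0]
force: [-0.3, -0.7, 0.1]
finger_gap: 94.0
gripper_force: 0.0
(13.85, array([454.7, 197.6, 423.8]), array([454.9, 197.4, 243.8]), 'yaxis deg', np.float64(-78.17), 'tilt', array([ 0.001, -0.001, -1.   ]), 94.0, 0.0, array([-0.3, -0.7,  0.1]))
```

View pics/w6.png

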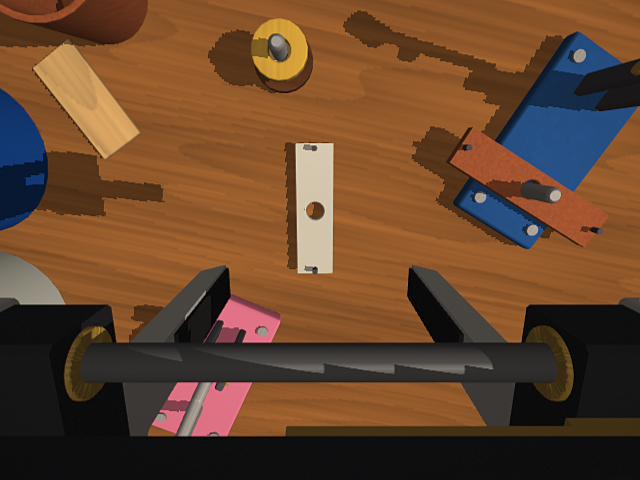

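The terracotta tier is seated on the stand. White bore at (315,211), bar ends (314,143) and (314.5,273). Collar top centre around (280,49).

```bash
python3 - <<'E'
from h import *
import pickle
b=pickle.load(open("pics/w6.png.pkl","rb"))
P=[ray(b,u,v,12)[:2] for u,v in((315,211),(314,143),(314.5,273))]
d=P[1]-P[2]; print(P,np.linalg.norm(d),np.degrees(np.arctan2(d[1],d[0])))
print("collar",ray(b,280,49,50),"pin tip",ray(b,282,45,75))
b["img"]=cv2.imread("pics/w6.png"); print(blob(b,(20,100,100),(32,255,255),50,(240,10,320,100),200))
print(blob(b,(0,0,120),(180,70,255),12,(285,135,345,280),200))
E
```

```text
[array([456.51390953, 201.45224351]), array([527.42571678, 217.1937983 ]), array([385.75033031, 187.40733239])] 144.77274840837788 11.873193693767105
collar [600.85060953 263.1697113   50.        ] pin tip [598.61807394 258.45672602  75.        ]
[(np.int32(2126), array([279.4,  49.8]), array([600. , 263.6], dtype=float32), array([599.9, 264. ]), array([50.6, 50.7]), 22.0)]
[(np.int32(4354), array([314.4, 206.3]), array([460.5, 203. ], dtype=float32), array([457.1, 202.7]), array([143.9,  39.7]), 12.3)]
```

```bash
python3 -m jog '[0.002,0.0045,-0.04,0,0,0.3,0,0,-0.045,0,0,0,0,0,-0.045,0,0,0,0,0,-0.045,0,0,0,0,0,-0.03,0,0,0,0,0,-0.017,0,0,0,0,0,0,0,0,0,0,0,0,0,0,0]' 0.7
python3 -m jog '[0,0,0,0,0,0,0,0,0,0,0,0,0,0,0,0,0,0,0,0,0,0,0,0,0,0,0,0,0,0,0,0,0,0,0,0,0,0,0,0,0,0]' 0 40
python3 -c "
from h import *
print(tcp())"
python3 -m jog '[0,0,0.02,0,0,0,0,0,0.04,0,0,0,0,0,0.04,0,0,0,0,0,0,0,0,0,0,0,0,0,0,0]'
python3 w.py pics/w7.png; python3 - <<'E'
from h import *
import pickle
b=pickle.load(open("pics/w7.png.pkl","rb")); im=b["img"]=cv2.imread("pics/w7.png")
s=arm.get_state(); r=R.from_quat(s["eef_rot"]).as_matrix(); g=s["ee_pos"]+180*r[:,2]; z=g[2]-10.5
hsv=cv2.cvtColor(im,cv2.COLOR_BGR2HSV); m=cv2.inRange(hsv,(0,0,90),(180,75,255)); k=m[:330,250:390]
rows=[(v,250+np.where(k[v])[0].min(),250+np.where(k[v])[0].max()) for v in range(60,250,10) if k[v].any()]; print(rows)
v0=min(v for v in range(50,250) if (k[v]>0).sum()>50); e=ray(b,318,v0,z)-g; print("end v",v0,e@r[:,0],e@r[:,1])
E
```

```text
t: 14.7
ee_pos: [457.3, 200.9, 201.4]
eef_rot: [0.995, 0.104, 0.0, 0.0]
force: [-0.3, 0.1, -0.5]
finger_gap: 65.5
gripper_force: 0.0
t: 15.4
ee_pos: [456.7, 202.0, 201.6]
eef_rot: [0.995, 0.104, 0.0, 0.0]
force: [0.7, -0.6, 1.2]
finger_gap: 39.6
gripper_force: 40.0
(15.4, array([456.7, 202. , 201.6]), array([456.8, 201.9,  21.6]), 'yaxis deg', np.float64(-78.02), 'tilt', array([ 0., -0., -1.]), 39.6, 40.000428557395935, array([ 0.7, -0.6,  1.2]))
t: 15.9
ee_pos: [456.7, 202.2, 302.1]
eef_rot: [0.995, 0.104, 0.001, -0.0]
force: [-0.4, -0.4, -1.8]
finger_gap: 39.7
gripper_force: 40.0
(15.9, array([456.7, 202.2, 302.1]), array([457. , 202.3, 122.1]), 'yaxis deg', np.float64(-78.02), 'tilt', array([ 0.002,  0.001, -1.   ]), 39.7, 39.999611377716064, array([-0.4, -0.4, -1.8]))
[(140, np.int64(275), np.int64(275)), (150, np.int64(275), np.int64(361)), (160, np.int64(276), np.int64(361)), (170, np.int64(276), np.int64(361)), (180, np.int64(276), np.int64(361)), (190, np.int64(276), np.int64(360)), (200, np.int64(277), np.int64(360)), (210, np.int64(277), np.int64(360)), (220, np.int64(277), np.int64(360)), (230, np.int64(278), np.int64(359)), (240, np.int64(278), np.int64(359))]
end v 141 73.22199900332254 -0.40512090308461696
```

View pics/w7.png

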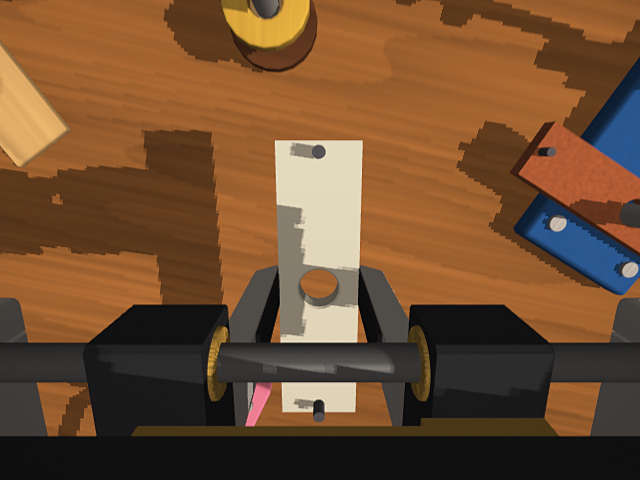

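Bore at (319,286), bar level, end at v=141. Moving it over the post.

```bash
python3 -m jog '[0,0,0.03,0,0,6.5,0.009,-0.0264,0,0,0,6.5,0.009,-0.0264,0,0,0,6.5,0.009,-0.0264,0,0,0,6.5,0.009,-0.0264,0,0,0,6.5,0.009,-0.0264,0,0,0,6.5,0.009,-0.0264,0,0,0,6.5,0.009,-0.0264,0,0,0,6.5,0.0085,-0.0264,0,0,0,6.9,0,0,-0.02,0,0,0]'
python3 -m jog '[0,0,-0.015,0,0,0,0,0,-0.01,0,0,0,0,0,0,0,0,0,0,0,0,0,0,0]'
python3 -c "
from h import *
print(tcp())"
```

```text
t: 16.95
ee_pos: [529.2, -12.0, 311.2]
eef_rot: [0.815, 0.579, 0.0, 0.001]
force: [0.9, -0.5, -1.3]
finger_gap: 39.3
gripper_force: 40.0
t: 17.35
ee_pos: [528.0, -8.6, 285.9]
eef_rot: [0.815, 0.58, -0.0, -0.0]
force: [0.4, 0.2, -0.0]
finger_gap: 39.2
gripper_force: 40.0
(17.35, array([528. ,  -8.6, 285.9]), array([527.8,  -8.5, 105.9]), 'yaxis deg', np.float64(-19.08), 'tilt', array([-0.001,  0.   , -1.   ]), 39.2, 39.99963819980621, array([ 0.4,  0.2, -0. ]))
```

```bash
python3 -m jog '[0,0,-0.008,0,0,0,0,0,-0.004,0,0,0,0,0,-0.004,0,0,0,0,0,-0.004,0,0,0,0,0,0,0,0,0,0,0,0,0,0,0]'
python3 -c "
from h import *
print(tcp())"
```

```text
t: 17.95
ee_pos: [528.2, -9.2, 266.4]
eef_rot: [0.815, 0.58, -0.0, -0.0]
force: [0.1, 0.3, -1.2]
finger_gap: 39.7
gripper_force: 40.0
(17.95, array([528.2,  -9.2, 266.4]), array([528.2,  -9.2,  86.4]), 'yaxis deg', np.float64(-19.13), 'tilt', array([-0.,  0., -1.]), 39.7, 39.99955773353577, array([ 0.1,  0.3, -1.2]))
```

```bash
python3 -m jog '[0,0,-0.01,0,0,0,0,0,-0.01,0,0,0,0,0,-0.007,0,0,0,0,0,-0.003,0,0,0,0,0,-0.002,0,0,0,0,0,0,0,0,0,0,0,0,0,0,0]'
python3 -c "
from h import *
print(tcp())"
python3 -m jog '[0,0,-0.001,0,0,0,0,0,0,0,0,0,0,0,0,0,0,0,0,0,0,0,0,0]' 0.64
python3 -m jog '[0,0,0.03,0,0,0,0,0,0.04,0,0,0,0.009,0.034,0.04,0,0,0,0.009,0.034,0.04,0,0,0,0.009,0.034,0.02,0,0,0,0.009,0.034,0.02,0,0,0,0.009,0.034,0,0,0,0,0.009,0.034,0,0,0,0,0.009,0.034,0,0,0,0,0.009,0.034,0,0,0,0]' 1
python3 -m jog '[0,0,0,0,0,0,0,0,0,0,0,0]'
python3 w.py pics/w8.png; python3 - <<'E'
from h import *
import pickle
b=pickle.load(open("pics/w8.png.pkl","rb")); b["img"]=cv2.imread("pics/w8.png"); print(blob(b,(20,90,90),(32,255,255),50,None,400))
E
```

```text
t: 18.65
ee_pos: [528.2, -9.2, 234.6]
eef_rot: [0.815, 0.58, -0.0, 0.0]
force: [-0.6, 0.7, -2.0]
finger_gap: 39.5
gripper_force: 40.0
(18.65, array([528.2,  -9.2, 234.6]), array([528.2,  -9.2,  54.6]), 'yaxis deg', np.float64(-19.13), 'tilt', array([ 0., -0., -1.]), 39.5, 39.99953269958496, array([-0.6,  0.7, -2. ]))
t: 19.05
ee_pos: [528.3, -9.2, 233.8]
eef_rot: [0.815, 0.58, 0.0, 0.0]
force: [-0.5, -0.6, 0.4]
finger_gap: 60.1
gripper_force: 0.0
t: 20.05
ee_pos: [599.2, 260.1, 418.7]
eef_rot: [0.815, 0.58, 0.0, 0.0]
force: [0.4, 0.2, -0.1]
finger_gap: 94.0
gripper_force: 0.0
t: 20.25
ee_pos: [599.1, 259.2, 418.0]
eef_rot: [0.814, 0.58, -0.001, 0.0]
force: [0.6, 0.2, 0.2]
finger_gap: 94.1
gripper_force: 0.0
(20.25, array([599.1, 259.2, 418. ]), array([598.9, 259.1, 238. ]), 'yaxis deg', np.float64(-19.06), 'tilt', array([-0.001, -0.001, -1.   ]), 94.1, 0.0, array([0.6, 0.2, 0.2]))
[(np.int32(1596), array([318.3, 214.6]), array([600.7, 264.4], dtype=float32), array([600.3, 264.5]), array([50.1, 50.4]), 36.3)]
```

View pics/w8.png

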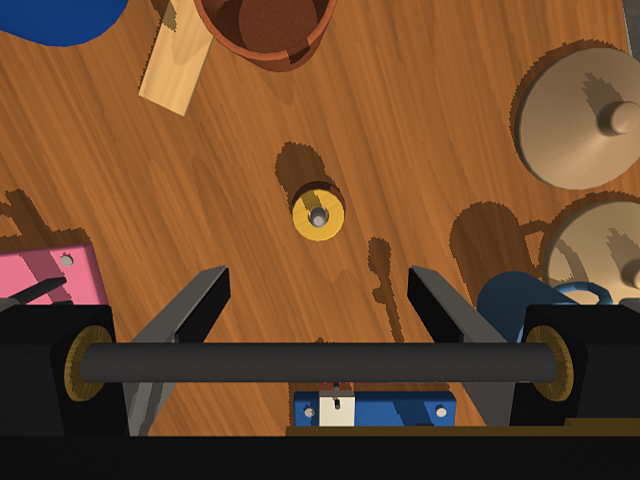

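```bash
python3 -m jog '[0.0015,0.005,-0.035,0,0,0,0,0,-0.045,0,0,0,0,0,-0.045,0,0,0,0,0,-0.03,0,0,0,0,0,-0.021,0,0,0,0,0,0,0,0,0,0,0,0,0,0,0]' 0.75
python3 -m jog '[0,0,0,0,0,0,0,0,0,0,0,0,0,0,0,0,0,0,0,0,0,0,0,0,0,0,0,0,0,0,0,0,0,0,0,0,0,0,0,0,0,0]' 0 30
python3 -c "
from h import *
print(tcp())"
python3 -m jog '[0,0,0.01,0,0,0,0,0,0.02,0,0,0,0,0,0.02,0,0,0,0,0,0.03,0,0,0,0,0,0,0,0,0,0,0,0,0,0,0]'
python3 w.py pics/w9.png
```

```text
t: 21.0
ee_pos: [600.8, 262.6, 243.4]
eef_rot: [0.815, 0.579, 0.0, 0.0]
force: [0.5, 0.2, 0.5]
finger_gap: 70.5
gripper_force: 0.0
t: 21.7
ee_pos: [600.9, 263.8, 244.6]
eef_rot: [0.815, 0.58, 0.001, 0.001]
force: [-0.4, -0.9, 5.0]
finger_gap: 50.1
gripper_force: 30.0
(21.7, array([600.9, 263.8, 244.6]), array([601.4, 264. ,  64.6]), 'yaxis deg', np.float64(-19.12), 'tilt', array([ 0.003,  0.001, -1.   ]), 50.1, 30.004552602767944, array([-0.4, -0.9,  5. ]))
t: 22.3
ee_pos: [600.5, 263.7, 322.8]
eef_rot: [0.815, 0.58, 0.001, 0.0]
force: [-0.6, -0.1, -1.1]
finger_gap: 50.5
gripper_force: 30.0
(22.3, array([600.5, 263.7, 322.8]), array([600.8, 263.8, 142.8]), 'yaxis deg', np.float64(-19.12), 'tilt', array([ 0.001,  0.   , -1.   ]), 50.5, 29.999351436272264, array([-0.6, -0.1, -1.1]))
```

View pics/w9.png

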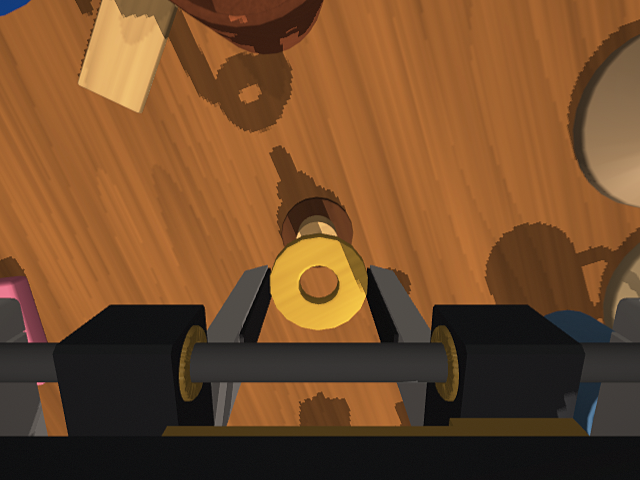

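Collar held, ring centre about (319,284).

```bash
python3 - <<'E'
from h import *
import pickle
b=pickle.load(open("pics/w9.png.pkl","rb")); b["img"]=cv2.imread("pics/w9.png"); o=blob(b,(18,90,90),(34,255,255),128.2,(262,225,375,340),400); print(o)
s=arm.get_state(); r=R.from_quat(s["eef_rot"]).as_matrix(); g=s["ee_pos"]+180*r[:,2]
for p in (o[0][3],ray(b,319,284.5,128.2)[:2]): e=np.array([*p,g[2]])-g; print(e@r[:,0],e@r[:,1])
E
```

```text
[(np.int32(6005), array([318.3, 282.6]), array([601.2, 264.5], dtype=float32), array([601. , 263.8]), array([50.9, 50.3]), 69.1)]
0.633116041261121 0.8692034777547643
0.5810917540660678 1.1649380882946938
```

```bash
python3 -m jog '[-0.009,-0.034,0,0,0,0,-0.009,-0.034,0,0,0,0,-0.009,-0.034,0,0,0,0,-0.009,-0.034,0,0,0,0,-0.009,-0.034,0,0,0,0,-0.009,-0.034,0,0,0,0,-0.009,-0.034,0,0,0,0,-0.0095,-0.035,-0.01,0,0,0,0,0,-0.02,0,0,0,0,0,0,0,0,0]'
python3 -m jog '[0,0,0,0,0,0,0,0,0,0,0,0]'
python3 -c "
from h import *
print(tcp())"
```

```text
t: 23.35
ee_pos: [526.2, -10.2, 287.5]
eef_rot: [0.815, 0.579, -0.004, -0.003]
force: [-0.1, -0.2, -0.9]
finger_gap: 50.1
gripper_force: 30.0
t: 23.55
ee_pos: [528.3, -8.7, 292.6]
eef_rot: [0.814, 0.58, -0.0, -0.0]
force: [-0.0, 0.4, -1.5]
finger_gap: 50.0
gripper_force: 30.0
(23.55, array([528.3,  -8.7, 292.6]), array([528.2,  -8.7, 112.6]), 'yaxis deg', np.float64(-19.07), 'tilt', array([-0.,  0., -1.]), 50.0, 29.99960004352033, array([-0. ,  0.4, -1.5]))
```

Underside is at about 88 and the position is good. Lowering slowly: first to about 66, then to 45.

```bash
python3 -m jog '[0,-0.0005,-0.01,0,0,0,0,0,-0.004,0,0,0,0,0,-0.004,0,0,0,0,0,-0.004,0,0,0,0,0,0,0,0,0,0,0,0,0,0,0]'
python3 -m jog '[0,0,-0.005,0,0,0,0,0,-0.005,0,0,0,0,0,-0.005,0,0,0,0,0,-0.004,0,0,0,0,0,-0.002,0,0,0,0,0,0,0,0,0,0,0,0,0,0,0]'
python3 -c "
from h import *
print(tcp())"
```

```text
t: 24.15
ee_pos: [528.1, -9.8, 270.5]
eef_rot: [0.815, 0.58, -0.0, -0.0]
force: [-1.0, -1.0, -0.6]
finger_gap: 50.2
gripper_force: 30.0
t: 24.85
ee_pos: [528.1, -9.8, 249.6]
eef_rot: [0.815, 0.58, 0.0, 0.0]
force: [-0.6, 0.3, -0.3]
finger_gap: 50.7
gripper_force: 30.0
(24.85, array([528.1,  -9.8, 249.6]), array([528.2,  -9.9,  69.6]), 'yaxis deg', np.float64(-19.13), 'tilt', array([ 0., -0., -1.]), 50.7, 29.99952983111143, array([-0.6,  0.3, -0.3]))
```

```bash
python3 -m jog '[0,0,-0.001,0,0,0,0,0,0,0,0,0,0,0,0,0,0,0,0,0,0,0,0,0]' 0.75
python3 -m jog '[0,0,0.03,0,0,0,0,0,0.04,0,0,0,0.009,-0.028,0.04,0,0,0,0.008,-0.028,0.04,0,0,0,0.008,-0.028,0.02,0,0,0,0.008,-0.028,0,0,0,0,0.008,-0.028,0,0,0,0,0.008,-0.028,0,0,0,0,0.008,-0.028,0,0,0,0,0.007,-0.028,0,0,0,0]' 1
python3 -m jog '[0,0,0,0,0,0,0,0,0,0,0,0]'
python3 w.py pics/w10.png; python3 - <<'E'
from h import *
import pickle
b=pickle.load(open("pics/w10.png.pkl","rb")); b["img"]=cv2.imread("pics/w10.png"); print(*blob(b,(50,120,60),(85,255,255),30,None,400))
E
```

```text
t: 25.25
ee_pos: [528.1, -9.8, 248.8]
eef_rot: [0.815, 0.58, 0.0, 0.0]
force: [-0.1, 0.4, -0.2]
finger_gap: 70.4
gripper_force: 0.0
t: 26.25
ee_pos: [592.3, -235.0, 418.5]
eef_rot: [0.815, 0.58, 0.0, 0.0]
force: [0.3, 1.4, 0.1]
finger_gap: 94.0
gripper_force: 0.0
t: 26.45
ee_pos: [592.1, -234.2, 418.1]
eef_rot: [0.815, 0.579, 0.0, -0.001]
force: [-0.0, 1.2, 0.1]
finger_gap: 93.8
gripper_force: 0.0
(26.45, array([ 592.1, -234.2,  418.1]), array([ 592. , -234. ,  238.1]), 'yaxis deg', np.float64(-19.18), 'tilt', array([-0.001,  0.001, -1.   ]), 93.8, 0.0, array([-0. ,  1.2,  0.1]))
(np.int32(1893), array([320.1, 215.3]), array([ 594.1, -233. ], dtype=float32), array([ 594., -233.]), array([50.6, 50.1]), 70.8)
```

View pics/w10.png

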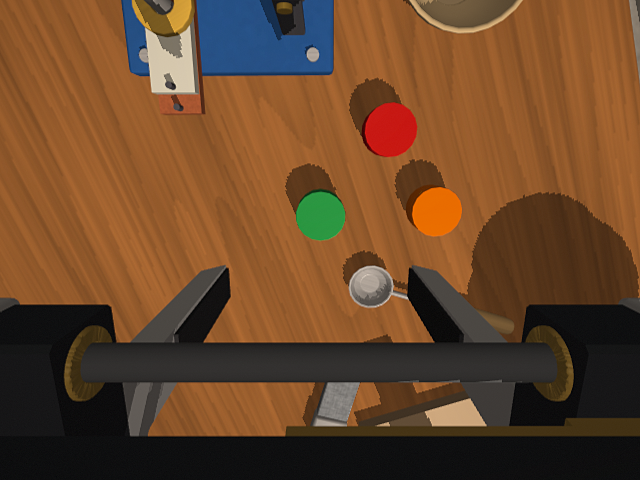

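Green cap (320,215) is the one meant. The red cap (390,130) and orange cap (437,211) are clear of the fingers, and so is the spoon.

```bash
python3 -m jog '[0.0015,0.001,-0.04,0,0,0,0,0,-0.045,0,0,0,0,0,-0.045,0,0,0,0,0,-0.045,0,0,0,0,0,-0.025,0,0,0,0,0,-0.013,0,0,0,0,0,0,0,0,0]' 0.75
python3 -m jog '[0,0,0,0,0,0,0,0,0,0,0,0,0,0,0,0,0,0,0,0,0,0,0,0,0,0,0,0,0,0,0,0,0,0,0,0,0,0,0,0,0,0]' 0 35
python3 -c "
from h import *
print(tcp())"
python3 -m jog '[0,0,0.02,0,0,0,0,0,0.04,0,0,0,0,0,0.04,0,0,0,0,0,0.02,0,0,0,0,0,0,0,0,0,0,0,0,0,0,0]'
python3 w.py pics/w11.png; python3 - <<'E'
from h import *
import pickle
b=pickle.load(open("pics/w11.png.pkl","rb")); b["img"]=cv2.imread("pics/w11.png")
s=arm.get_state(); r=R.from_quat(s["eef_rot"]).as_matrix(); g=s["ee_pos"]+180*r[:,2]
o=blob(b,(50,120,60),(85,255,255),g[2]+5,None,400); print(g,o)
e=np.array([*o[0][3],g[2]])-g; print(e@r[:,0],e@r[:,1])
E
```

```text
t: 27.2
ee_pos: [593.0, -231.5, 203.8]
eef_rot: [0.814, 0.58, -0.001, -0.002]
force: [0.2, -0.2, 0.3]
finger_gap: 70.6
gripper_force: 0.0
t: 27.9
ee_pos: [594.2, -233.1, 208.2]
eef_rot: [0.815, 0.58, 0.001, 0.002]
force: [-0.0, 1.0, 6.2]
finger_gap: 51.0
gripper_force: 35.0
(27.9, array([ 594.2, -233.1,  208.2]), array([ 594.9, -233.4,   28.2]), 'yaxis deg', np.float64(-19.14), 'tilt', array([ 0.004, -0.002, -1.   ]), 51.0, 35.005520100239664, array([-0. ,  1. ,  6.2]))
t: 28.5
ee_pos: [593.3, -232.8, 324.9]
eef_rot: [0.815, 0.58, -0.0, -0.0]
force: [1.1, -0.1, -2.1]
finger_gap: 51.3
gripper_force: 35.0
(28.5, array([ 593.3, -232.8,  324.9]), array([ 593.3, -232.8,  144.9]), 'yaxis deg', np.float64(-19.14), 'tilt', array([-0.,  0., -1.]), 51.3, 34.99961968744174, array([ 1.1, -0.1, -2.1]))
[ 592.59206657 -232.43251213  143.38315597] [(np.int32(575), array([317.7, 243.6]), array([ 601.9, -207.5], dtype=float32), array([ 601. , -209.1]), array([12.4, 37.2]), 73.1), (np.int32(8457), array([318.3, 296. ]), array([ 593.8, -231.8], dtype=float32), array([ 594. , -231.5]), array([48.2, 50.7]), 70.9)]
24.7994448252296 0.29484023799986414
```

```bash
python3 -m jog '[-0.0095,0.032,0,0,0,0,-0.0095,0.032,0,0,0,0,-0.0095,0.032,0,0,0,0,-0.0095,0.032,0,0,0,0,-0.009,0.032,0,0,0,0,-0.009,0.032,0,0,0,0,-0.009,0.031,-0.01,0,0,0,0,0,-0.02,0,0,0,0,0,0,0,0,0,0,0,0,0,0,0]'
python3 -c "
from h import *
print(tcp())"
```

```text
t: 29.55
ee_pos: [528.1, -9.9, 293.5]
eef_rot: [0.815, 0.58, -0.002, -0.001]
force: [1.3, 0.3, -0.6]
finger_gap: 51.5
gripper_force: 35.0
(29.55, array([528.1,  -9.9, 293.5]), array([527.3,  -9.9, 113.5]), 'yaxis deg', np.float64(-19.14), 'tilt', array([-0.004,  0.   , -1.   ]), 51.5, 34.99968702206388, array([ 1.3,  0.3, -0.6]))
```

```bash
python3 -m jog '[0,0,-0.008,0,0,0,0,0,-0.004,0,0,0,0,0,-0.004,0,0,0,0,0,-0.004,0,0,0,0,0,0,0,0,0,0,0,0,0,0,0]'
python3 -m jog '[0,0,-0.004,0,0,0,0,0,-0.003,0,0,0,0,0,-0.002,0,0,0,0,0,-0.001,0,0,0,0,0,0,0,0,0,0,0,0,0,0,0]'
python3 -c "
from h import *
print(tcp())"
```

```text
t: 30.15
ee_pos: [528.5, -9.9, 275.4]
eef_rot: [0.815, 0.58, -0.0, -0.0]
force: [-1.4, -1.0, -2.5]
finger_gap: 51.4
gripper_force: 35.0
t: 30.75
ee_pos: [528.4, -9.8, 265.2]
eef_rot: [0.815, 0.58, -0.0, -0.0]
force: [-1.3, 1.5, -2.1]
finger_gap: 51.4
gripper_force: 35.0
(30.75, array([528.4,  -9.8, 265.2]), array([528.3,  -9.8,  85.2]), 'yaxis deg', np.float64(-19.13), 'tilt', array([-0.001,  0.   , -1.   ]), 51.4, 34.999544627498835, array([-1.3,  1.5, -2.1]))
```

Threaded freely. Lowering until contact.

```bash
for i in 1 2 3 4; do python3 -m jog '[0,0,-0.001,0,0,0,0,0,0,0,0,0]' | grep -E "ee_pos|force:"; done
```

```text
ee_pos: [528.4, -9.7, 264.5]
force: [-1.2, 2.1, -1.4]
gripper_force: 35.0
ee_pos: [528.5, -9.7, 263.5]
force: [-2.6, 1.9, 0.1]
gripper_force: 35.0
ee_pos: [528.5, -9.7, 262.5]
force: [-2.3, 1.2, -0.2]
gripper_force: 35.0
ee_pos: [528.5, -9.7, 262.2]
force: [-4.6, 1.6, 4.1]
gripper_force: 35.0
```

```bash
python3 -m jog '[0,0,0,0,0,0,0,0,0,0,0,0,0,0,0,0,0,0,0,0,0.03,0,0,0,0,0,0.04,0,0,0,0,0,0.04,0,0,0,-0.01,0.003,0.04,0,0,-8,-0.01,0.003,0.04,0,0,-8,-0.01,0.003,0.025,0,0,-8,-0.01,0.003,0,0,0,-8]' 0.85
python3 -m jog '[-0.01,0.003,0,0,0,-8,0,0,0,0,0,-8,0,0,0,0,0,-8,0,0,0,0,0,-8,0,0,0,0,0,-8,0,0,0,0,0,-8,0,0,0,0,0,-8,0,0,0,0,0,-2,0,0,0,0,0,0]'
python3 w.py pics/w12.png
python3 - <<'E'
from h import *
t=cam("top")["img"]; s=cam("scene")["img"]
a=cv2.resize(cv2.imread("pics/w12.png")[0:300,160:480],(400,375)); b=cv2.resize(s[180:360,200:392],(400,375),interpolation=cv2.INTER_CUBIC)
cv2.imwrite("pics/c12.png",cv2.hconcat([a,b]))
E
```

```text
t: 32.55
ee_pos: [488.4, 2.1, 482.1]
eef_rot: [0.944, 0.33, 0.005, 0.003]
force: [0.4, -0.7, 0.1]
finger_gap: 80.1
gripper_force: 0.0
t: 33.45
ee_pos: [478.8, 5.0, 476.6]
eef_rot: [0.986, -0.166, 0.001, 0.0]
force: [-0.4, 1.0, 0.8]
finger_gap: 80.0
gripper_force: 0.0
(33.45, array([478.8,   5. , 476.6]), array([479. ,   5. , 296.6]), 'yaxis deg', np.float64(-109.13), 'tilt', array([ 0.001, -0.   , -1.   ]), 80.0, 0.0, array([-0.4,  1. ,  0.8]))
```

View pics/c12.png

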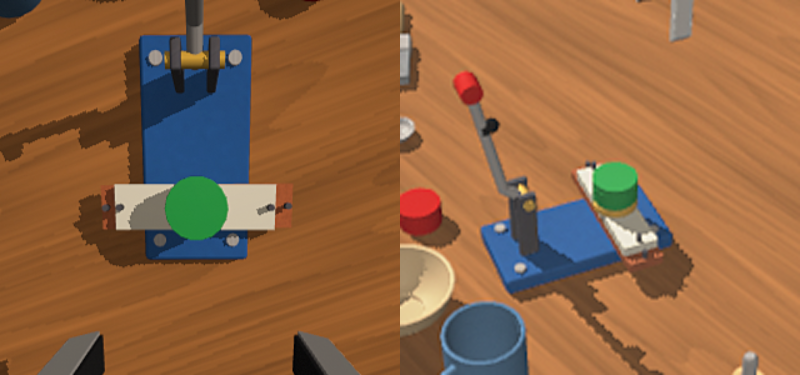

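Tower is good: tiers parallel, collar and cap flat, lever up (c12: cap (196,208) in the wrist view, (615,187) in the scene view). Now re-gripping the lever.

```bash
python3 -m jog '[0.04,-0.0133,0,0,0,0,0.04,-0.0133,0,0,0,0,0.04,-0.0133,0,0,0,0,0.04,-0.0133,0,0,0,0,0.03,-0.01,0,0,0,0,0.021,-0.007,0,0,0,0,0,0,0,0,0,0,0,0,-0.03,0,0,0,0,0,-0.022,0,0,0,0,0,0,0,0,0]' 0.85
python3 -c "
from h import *
print(tcp())"
python3 -m jog '[0,0,0,0,0,0,0,0,0,0,0,0,0,0,0,0,0,0,0,0,0,0,0,0,0,0,0,0,0,0,0,0,0,0,0,0,0,0,0,0,0,0,0,0,0,0,0,0]' 0 25
python3 - <<'E'
from h import *
print(tcp())
a=np.radians(-19.13);ax=np.array([np.cos(a),np.sin(a)]); post=np.array([528.2,-9.7])
ts=np.r_[np.arange(1.84,.1,-.12),.03,-.01,-.055]
g=np.array([grip_pt(post,ax,t) for t in ts]); print(np.c_[ts.round(3),g.round(1),np.vstack([[0,0,0],np.diff(g,axis=0)]).round(1)])
E
```

```text
t: 34.6
ee_pos: [688.6, -64.6, 420.3]
eef_rot: [0.986, -0.166, -0.004, -0.0]
force: [0.2, -0.2, 0.1]
finger_gap: 79.7
gripper_force: 0.0
(34.6, array([688.6, -64.6, 420.3]), array([687.2, -64.4, 240.3]), 'yaxis deg', np.float64(-109.1), 'tilt', array([-0.008,  0.001, -1.   ]), 79.7, 0.0, array([ 0.2, -0.2,  0.1]))
t: 35.4
ee_pos: [689.6, -65.1, 424.6]
eef_rot: [0.986, -0.166, 0.0, 0.0]
force: [-0.4, 0.3, -0.2]
finger_gap: 27.8
gripper_force: 25.0
(35.4, array([689.6, -65.1, 424.6]), array([689.6, -65.1, 244.6]), 'yaxis deg', np.float64(-109.13), 'tilt', array([-0., -0., -1.]), 27.8, 24.999977946281433, array([-0.4,  0.3, -0.2]))
[[ 1.840e+00  6.900e+02 -6.580e+01  2.443e+02  0.000e+00  0.000e+00
   0.000e+00]
 [ 1.720e+00  6.721e+02 -5.960e+01  2.505e+02 -1.790e+01  6.200e+00
   6.200e+00]
 [ 1.600e+00  6.537e+02 -5.320e+01  2.544e+02 -1.840e+01  6.400e+00
   3.900e+00]
 [ 1.480e+00  6.349e+02 -4.670e+01  2.560e+02 -1.870e+01  6.500e+00
   1.500e+00]
 [ 1.360e+00  6.161e+02 -4.020e+01  2.551e+02 -1.880e+01  6.500e+00
  -8.000e-01]
 [ 1.240e+00  5.976e+02 -3.380e+01  2.519e+02 -1.860e
[... 313 characters left out ...]
167e+02 -1.510e+01  5.200e+00
  -1.190e+01]
 [ 6.400e-01  5.172e+02 -5.900e+00  2.030e+02 -1.360e+01  4.700e+00
  -1.370e+01]
 [ 5.200e-01  5.053e+02 -1.800e+00  1.876e+02 -1.200e+01  4.100e+00
  -1.540e+01]
 [ 4.000e-01  4.952e+02  1.800e+00  1.708e+02 -1.010e+01  3.500e+00
  -1.680e+01]
 [ 2.800e-01  4.870e+02  4.600e+00  1.529e+02 -8.200e+00  2.800e+00
  -1.790e+01]
 [ 1.600e-01  4.809e+02  6.700e+00  1.341e+02 -6.100e+00  2.100e+00
  -1.880e+01]
 [ 3.000e-02  4.768e+02  8.100e+00  1.129e+02 -4.100e+00  1.400e+00
  -2.110e+01]
 [-1.000e-02  4.761e+02  8.400e+00  1.063e+02 -7.000e-01  3.000e-01
  -6.600e+00]
 [-5.500e-02  4.755e+02  8.600e+00  9.890e+01 -5.000e-01  2.000e-01
  -7.400e+00]]
```

```bash
python3 -m jog '[-0.0179,0.0062,0.0062,0,0,0,-0.0184,0.0064,0.0039,0,0,0,-0.0187,0.0065,0.0015,0,0,0,-0.0188,0.0065,-0.0008,0,0,0,-0.0186,0.0064,-0.0032,0,0,0,-0.0181,0.0063,-0.0055,0,0,0,-0.0173,0.006,-0.0078,0,0,0,0,0,0,0,0,0]'
python3 -m jog '[-0.0163,0.0057,-0.0099,0,0,0,-0.0151,0.0052,-0.0119,0,0,0,-0.0136,0.0047,-0.0137,0,0,0,-0.012,0.0041,-0.0154,0,0,0,-0.0101,0.0035,-0.0168,0,0,0,-0.0082,0.0028,-0.0179,0,0,0,-0.0061,0.0021,-0.0188,0,0,0,0,0,0,0,0,0,0,0,0,0,0,0]'
python3 -c "
from h import *
print(tcp())"
```

```text
t: 36.2
ee_pos: [560.4, -20.5, 418.2]
eef_rot: [0.986, -0.166, -0.001, 0.001]
force: [0.3, -1.8, -2.1]
finger_gap: 27.6
gripper_force: 25.0
t: 37.1
ee_pos: [480.5, 7.0, 314.2]
eef_rot: [0.986, -0.166, -0.001, 0.001]
force: [-2.2, -3.7, -2.8]
finger_gap: 27.7
gripper_force: 25.0
(37.1, array([480.5,   7. , 314.2]), array([480. ,   6.8, 134.2]), 'yaxis deg', np.float64(-109.14), 'tilt', array([-0.003, -0.001, -1.   ]), 27.7, 24.999666810035706, array([-2.2, -3.7, -2.8]))
```

```bash
python3 -m jog '[-0.0025,0.0008,-0.01,0,0,0,-0.0015,0.0006,-0.011,0,0,0,-0.0007,0.0003,-0.0065,0,0,0,0,0,0,0,0,0]'|grep -E "ee_pos|force:"; for i in 1 2 3 4 5; do python3 -m jog '[0,0,-0.0015,0,0,0,0,0,0,0,0,0]' | grep -E "ee_pos|^force:"; done
```

```text
ee_pos: [475.8, 8.6, 286.9]
force: [-2.8, -3.6, -0.8]
gripper_force: 25.0
ee_pos: [475.8, 8.6, 286.1]
force: [-4.0, -4.7, 0.8]
ee_pos: [475.7, 8.7, 284.6]
force: [-3.8, -4.1, 1.2]
ee_pos: [475.7, 8.7, 283.1]
force: [-4.9, -3.1, 1.8]
ee_pos: [475.6, 8.7, 281.6]
force: [-3.5, -4.2, 1.5]
ee_pos: [475.6, 8.7, 280.1]
force: [-3.5, -4.4, 1.7]
```

```bash
for i in 1 2 3 4 5 6; do python3 -m jog '[0,0,-0.0007,0,0,0,0,0,0,0,0,0]' | grep -E "ee_pos|^force:"; done
```

```text
ee_pos: [475.6, 8.7, 279.7]
force: [-5.3, -3.1, 2.3]
ee_pos: [475.6, 8.7, 279.5]
force: [-5.9, -4.2, 4.2]
ee_pos: [475.5, 8.7, 279.3]
force: [-8.1, -4.1, 7.0]
ee_pos: [475.5, 8.7, 279.2]
force: [-8.0, -3.4, 8.9]
ee_pos: [475.5, 8.7, 279.0]
force: [-9.3, -3.8, 11.2]
ee_pos: [475.5, 8.7, 278.9]
force: [-9.7, -4.0, 13.7]
```

Firm contact at the expected height. Releasing and retreating.

```bash
python3 -m jog '[0,0,0,0,0,0,0,0,0,0,0,0,0,0,0,0,0,0,0,0,0,0,0,0]' 0.7
python3 -m jog '[0,0,0.02,0,0,0,0,0,0.04,0,0,0,0,0,0.04,0,0,0,-0.03,0.01,0.04,0,0,0,-0.04,0.013,0.03,0,0,0,0,0,0,0,0,0,0,0,0,0,0,0]' 1
python3 - <<'E'
from h import *
w=cam("wrist")["img"]; s=cam("scene")["img"]
a=cv2.resize(w[0:300,160:480],(400,375)); b=cv2.resize(s[200:330,220:358],(400,375),interpolation=cv2.INTER_CUBIC)
cv2.imwrite("pics/c13.png",cv2.hconcat([a,b])); print(tcp())
E
```

```text
t: 40.1
ee_pos: [475.9, 9.3, 275.1]
eef_rot: [0.986, -0.166, -0.0, -0.0]
force: [0.8, 0.2, -0.1]
finger_gap: 56.1
gripper_force: 0.0
t: 40.8
ee_pos: [407.3, 31.7, 444.1]
eef_rot: [0.986, -0.166, 0.002, -0.0]
force: [0.2, -0.4, -0.8]
finger_gap: 94.3
gripper_force: 0.0
(40.9, array([408.1,  31.3, 441.7]), array([407.6,  31.4, 261.7]), 'yaxis deg', np.float64(-109.14), 'tilt', array([-0.003,  0.   , -1.   ]), 94.2, 0.0, array([ 0.9, -0.2, -1.1]))
```

View pics/c13.png

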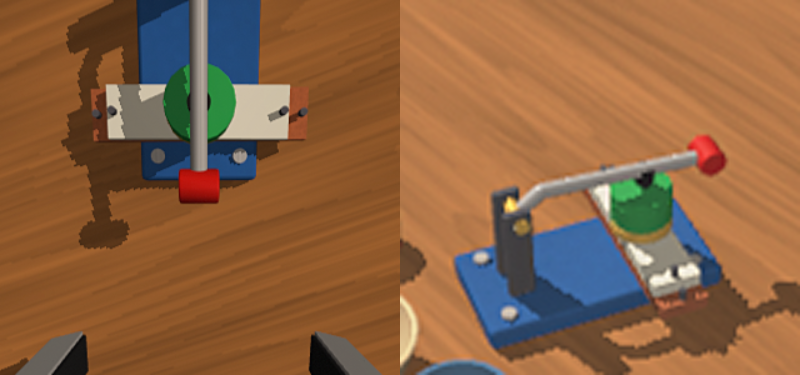

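The lever's foot rests on the cap (scene crop (645,178)), the stack is flat and the gripper is clear. Handing in.

```bash
python3 -c "
from plant import ticket
print(ticket.finish_job())"
```

```text
the job is handed in; nothing more can be done
None
```

The firing tree is built and handed in at about 41 s: the terracotta (176 mm) tier, the white (144 mm) tier, the brass collar and the green cap are on the post, with the lever's foot resting on the cap; the hand-in gave no verdict back.

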